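# Clamp a mould rail in the quick-release bench vise

### The arm

A 6-joint arm with a two-finger parallel gripper is mounted at the origin on the work surface. World frame = base frame: x ahead of the robot, y to its left, z up, the work surface at z = 0. Lengths are in m, angles in degrees, forces in N, time in s.
With the tool pointing down it reaches from about 0.4 to 0.825 m from the base axis. Payload 7 kg.
Tool frame: the origin (TCP) lies at the very end of the fingers, on their centre line; the grasp point (between the pads) lies 19 mm behind it; z points along the fingers, y is the line along which they close (so a half turn about z gives the same grasp; the last joint's range is limited). The gripper opens to 88 mm and grips with 3 to 60 N. Pads are 19 mm wide; open, the fingers measure 130 mm over their backs; the gripper's body (78 mm by 193 mm) begins 47 mm behind the grasp point.
Start: joints at [79.647, 20.546, 0.682, 0, -70.136, -16.507], TCP at [0.305, 0.602, 0.227] pointing down, gripper open.
Joint ranges: [-176.03, 176.03], [-82.01, 121.73], [-58.28, 71.71], [-173.87, 95.51], [-174.79, -0.11], [-173.66, 173.66]. Speed limits (degrees/s): [136.94, 136.94, 172.46, 180, 180, 180].

### API

Orientations are given as [roll, pitch, yaw] about the fixed x, y, z axes, in that order (R = Rz(yaw) Ry(pitch) Rx(roll)).
In Python, from plant import get_state, capture, close_job, regions_of gives the robot as it stands.
- The arm moves only by the tool jog_arm, never from a script. Its argument "moves" is a list of rows, each a list of 3 entries, a list of its own where there are three numbers: the shift along the tool's x, y, z in cm, then the turn about the tool's z in degrees, then the finger opening in cm, from 0 to 8.76. A call has 1 to 12 rows; each row shifts and turns the commanded pose from where the row before left it, along the tool's axes as they then stand; what a row does not reach is not made up. A row lasts 1/8 s, in which the tool goes at most 62.5 mm and 10.7 degrees, less where a joint would pass 70% of its speed; a pose out of reach is approached as far as the arm can. A call is refused whole if a number of a shift passes 6.25 or a number of a turn 10.7, either way. A call with a gripper value outside its range is refused whole. The fingers move at their own pace and stop on an object; "newtons" is the grip in N (left out, the last holds). Time passes only in rows, so rows that do not move let the fingers close. It gives the time, the measured TCP pose, the force, the opening and the grip force at its end, in the units of the state.
- get_state(): the state, without advancing time (a new reading comes with each control period).
- capture(name): name is "scene" or "top"; returns a dict with "pixels" (420x560x3 uint8, blue, green, red), "mtx" (3x3 intrinsics, pixels), "world_from_camera" (4x4, takes a point from camera to world coordinates). Camera axes: x right, y down, z forward; pixel columns grow to the right and rows downward; lengths in m; the calibration is good to about 2 mm. A picture is of the moment at which its call begins. There is no depth.
- close_job(): hands the job in; it is judged then, once.
Trained networks look in a picture, given as the dict that the camera call returned (one of the last four; its "shot" number tells which), for a name from the list of things; names that differ only in an ending like _2 or _b are one class to them, and where a whole thing is asked for, a point or a joint stands for the part that bears it (a point fixed in the world has none). Each returns a list of dicts, best first, with "confidence" (0 to 1); they miss things now and then, are a little off and sometimes report something else, mostly with a low value. They report only what shows in the picture. A call takes as long as a camera call. They do not tell look-alikes from the thing itself.
- regions_of(picture, thing): "pixels" (420x560 bool, what is visible of it) and "pixel" ([column, row] in pixels, amid what is visible of it).
The state is a dict: "time_s": time; "joints": joint angles; "qd": joint speeds; "joint_torque": joint torques, N m; "tcp_pos": TCP position; "eef_rot": TCP orientation; "contact_force": force on the tool from outside, world axes, zero at the start; "moment": the same for the moment, N m; "gripper_width": finger opening in m; "gripper_force": force on a finger pad.
Only numpy, scipy, OpenCV 4.12 (cv2) and the standard library are available. Lean on these libraries where they do the work, as an engineer would, in place of code of your own. Each camera call takes 0.05 s, during which the arm holds its last target. There are 200 camera calls.

### The job

The short pine mould rail stands loose in the quick-release vise. Press the vise's side lever down and, keeping it down, slide the moving jaw up to the rail, let the lever spring back so that it locks, then turn the three-spoke handle clockwise until the rail is held tight between both jaws. Do not crush the soft wood, leave the other things on the bench where they are, and let go at the end.

Things in the scene. Friction and masses are not known exactly. Their poses are not given: they have to be found in the camera images.
- vise: Grey steel bench vise bolted down. Origin: underside of its bed on the centre line; its +y is the way the moving jaw closes, +x the lever side, z up; its parts share these axes. Bed 84 x 220 mm, top at z 20. Fixed jaw 80 mm wide, gripping face at y +110, top at z 118. A toothed bar runs along the bed at x 48 to 58, z 55 to 69, on posts at y -52 and +119.
- fixed_face (a point): Point on the gripping face of the fixed jaw, centre, 65 mm above the bench; axes as the vise's.
- jaw: Moving jaw: plate 80 wide, 16 thick, top at 118 mm. It rides with the carriage (block 56 x 44 mm behind it); the screw also drives it forward 0 to 16 mm on the carriage. Sliding, all this has the inertia of about 6 kg. Its origin is only a reference point: use jaw_face.
- jaw_face (a point): Point on the gripping face of the moving jaw, centre, 65 mm above the bench. Its distance along the vise's y to fixed_face is the jaw opening (30 mm when the rail is clamped).
- lever (a joint): Release lever on the carriage, rad: 0 = up (pawls between the bar's teeth, carriage locked both ways), 0.28 = fully down. Above 0.22 the carriage slides freely (3 N of rubbing plus 15 N per m/s). Teeth are 8 mm apart: let up, the pawls drop into gaps, shifting the jaw up to 4 mm; should they land on teeth (lever stays above 0.03) nudge the carriage 1 to 4 mm. Locked: below 0.03.
- paddle (a point): Middle of the upper face of the lever's paddle: 45 mm above the bench at rest, 95 mm to the vise's +x. The paddle is 44 mm in x; a lip at each y end (40 mm apart inside, 13 mm high) lets shut fingertips pressing on it push the carriage along y. 3.3 N starts it, 7.5 N holds it fully down, about 19 mm lower. The jaw face is 35 mm to the +y of this point at screw 0.
- screw (a joint): Angle of the three-spoke handle, 0 to 3.2 rad, growing clockwise as seen from the handle end (spokes on the vise's +x side go down); starts at 0; each rad moves jaw and handle 5 mm along +y. It stays where left. Idle it takes 0.30 N m; each 10 N on the wood adds 0.05. Well tight: 0.45 to 0.6 N m (30 to 60 N on the wood). Over 0.7 N m (80 N) crushes the wood.
- hub (a point): Centre of the handle's hub (30 mm diameter) on the horizontal screw axis, 95 mm above the bench, on the vise's centre line, 170 mm behind jaw_face (towards -y). The axis is parallel to the vise's y. Three 10 mm rods with black balls stand out from it, 120 degrees apart.
- spoke0 (a point): Centre of the black ball (18 mm diameter) at the end of one spoke (10 mm rod), 80 mm from the handle's axis; at screw 0 it points 75 degrees above the vise's +x.
- spoke1 (a point): Ball of the next spoke, 120 degrees counter-clockwise from spoke0 seen from the handle end.
- spoke2 (a point): Ball of the third spoke, 240 degrees counter-clockwise from spoke0.
- rail: Loose pine block 78 (its x) x 30 (its y, the clamped thickness) x 72 mm high with a step cut from the top at its +x end, 0.12 kg, standing on the vise's bed a few mm in front of the fixed jaw and slightly askew. Origin: centre of its underside. The jaw may push it along the bed against the fixed jaw.
- reagent: Brown glass bottle, 68 mm diameter, 170 high, full; bystander. Origin: centre of its underside.
- jar: White jar, 60 mm diameter, 75 high; bystander. Origin: centre of its underside.
- bowl: Blue plastic bowl, 140 mm diameter, 70 high; bystander. Origin: centre of its underside.
Mind the look-alikes: they are no part of the job. Of the things like the rail, leave any that is green; of the rest the larger one is meant.

How it is judged (in metres and radians):
On the way, in this order (a step that is already met when the one before it is completed fails the run):
1. with the lever held down, the moving jaw is slid to within 12 mm of the rail's thickness (jaw opening under 42 mm) before the screw is turned (value of joint lever above 0.1 rad and y of jaw_face in the frame of fixed_face above -0.042 m and value of joint screw below 0.25 rad), for 0.05 s.
2. the lever is back up and locked (value of joint lever below 0.04 rad and y of jaw_face in the frame of fixed_face above -0.046 m and value of joint screw below 0.4 rad), for 0.2 s.
At the end, for the whole second after the job is handed in: The rail stands upright on the bed (within 0.06 rad, square to the jaws within 0.04 rad) against the fixed jaw (its middle within 17.5 mm of that face), pressed by the moving jaw with more than 25 N, the lever up and locked (below 0.04 rad), the screw turned by over 0.1 rad, all at rest (contact force between rail and jaw above 25 N and y of rail in the frame of fixed_face above -0.0175 m and value of joint lever below 0.04 rad and value of joint screw above 0.1 rad and z of rail in the frame of vise between 0.016 and 0.026 m and angle between rail's own z axis and vertical below 0.06 rad and angle between the y axis of rail and the y axis of vise, either way round below 0.04 rad and linear speed of rail below 0.01 m/s); the robot touches nothing.
It fails at once if the rail is crushed (over 80 N) (contact force between rail and jaw above 80 N).
It fails at once if a bystander is moved by over 20 mm (distance of any of reagent, jar, bowl from where it was at the start of the episode above 0.02 m).
It also fails if it takes over 51 s, if anything falls off the work surface, if the arm or the gripper's body presses on something with over 40 N, if the wrist force passes 120 N, or if a joint passes its speed limit or range.

## Working session

There is one attempt and no reset: what is moved stays moved. The work goes in short steps, Python scripts to look and compute and a tool call to move; the robot and the scene stay as the last step left them, time stands still between calls to the robot, and variables do not carry over. Pictures are saved under pics/ and viewed, at most 10 in all, crops included, and the job is handed in when it is done.

Besides the shell and the picture viewer there is one more tool, called after "Request:" by a JSON object that holds its "api" and its "payload". jog_arm: Moves the arm, as the interface text tells. Its arguments: {"type":"object","properties":{"moves":{"type":"array"},"newtons":{"type":"number"}},"required":["moves"]}

```bash
mkdir -p pics
cat > h.py <<'E'
import numpy as np, cv2
from plant import *
def ray(p,uv):
    T=p["world_from_camera"];d=T[:3,:3]@np.linalg.inv(p["mtx"])@np.array([uv[0],uv[1],1.]);return T[:3,3],d
def onz(p,uv,z):
    o,d=ray(p,uv);return o+d*(z-o[2])/d[2]
def tri(obs):
    A=np.zeros((3,3));b=np.zeros(3)
    for p,uv in obs:
        o,d=ray(p,uv);d=d/np.linalg.norm(d);M=np.eye(3)-np.outer(d,d);A+=M;b+=M@o
    return np.linalg.solve(A,b)
def proj(p,X):
    T=np.linalg.inv(p["world_from_camera"]);c=T[:3,:3]@np.array(X)+T[:3,3];u=p["mtx"]@c;return u[:2]/u[2]
E
python3 - <<'E'
from h import *
np.set_printoptions(precision=4,suppress=True)
s=capture("scene");t=capture("top")
cv2.imwrite("pics/a_s.png",s["pixels"]);cv2.imwrite("pics/a_t.png",t["pixels"])
for p,nm in((s,"scene"),(t,"top")):
    print(nm,p["world_from_camera"],p["mtx"][0])
    for n in["vise","jaw","lever","paddle","hub","spoke0","screw","rail","reagent","jar","bowl"]:
        print(n,[(np.round(r["pixel"]),round(r["confidence"],2),int(r["pixels"].sum())) for r in regions_of(p,n)[:4]])
print(get_state())
E
```

```text
scene [[-0.252   0.566  -0.7849  1.2319]
 [ 0.9677  0.142  -0.2083  0.2817]
 [-0.0064 -0.8121 -0.5835  0.6437]
 [ 0.      0.      0.      1.    ]] [436.5424   0.     279.2988]
vise [(array([263., 225.]), 0.91, 5183)]
jaw [(array([224., 202.]), 0.71, 1127), (array([192., 202.]), 0.28, 493)]
lever [(array([254., 250.]), 0.66, 498), (array([372., 221.]), 0.39, 1942), (array([196., 199.]), 0.15, 480)]
paddle [(array([256., 251.]), 0.59, 499)]
hub [(array([193., 201.]), 0.71, 517)]
spoke0 [(array([196., 203.]), 0.8, 490)]
screw [(array([197., 204.]), 0.88, 396)]
rail [(array([305., 218.]), 0.95, 576), (array([299., 295.]), 0.94, 429), (array([310., 192.]), 0.42, 78)]
reagent [(array([372., 220.]), 0.93, 1981)]
jar [(array([144., 218.]), 0.66, 915)]
bowl [(array([375., 281.]), 0.68, 3686)]
top [[-0.157  -0.9667  0.202   0.3453]
 [-0.9876  0.1529 -0.0354  0.1149]
 [ 0.0034 -0.2051 -0.9787  1.0976]
 [ 0.      0.      0.      1.    ]] [515.1427   0.     285.9568]
vise [(array([297., 242.]), 0.94, 5794)]
jaw [(array([357., 229.]), 0.76, 1401), (array([430., 204.]), 0.64, 845), (array([378., 21
[... 325 characters left out ...]
, 237)]
reagent [(array([194., 282.]), 0.87, 1151), (array([378., 217.]), 0.41, 599)]
jar [(array([430., 207.]), 0.8, 854)]
bowl [(array([169., 201.]), 0.83, 3524), (array([375., 216.]), 0.56, 551)]
{'time_s': 1.2, 'joints': array([ 79.6462,  20.5473,   0.6808,   0.0014, -70.1374, -16.5061]), 'qd': array([-0.0855,  0.0276, -0.0416, -0.1849,  0.0228, -0.0031]), 'joint_torque': array([ -0.0014, -58.2397,  29.3309,   7.0023,   0.0127,  -0.    ]), 'tcp_pos': array([0.305 , 0.6021, 0.2265]), 'eef_rot': array([179.9966,  -0.0024, -26.8594]), 'contact_force': array([ 0.8187, -0.3248,  0.3955]), 'moment': array([ 0.0103,  0.041 , -0.0079]), 'gripper_force': 0.0, 'gripper_width': 0.08767747866844847}
```

View pics/a_s.png

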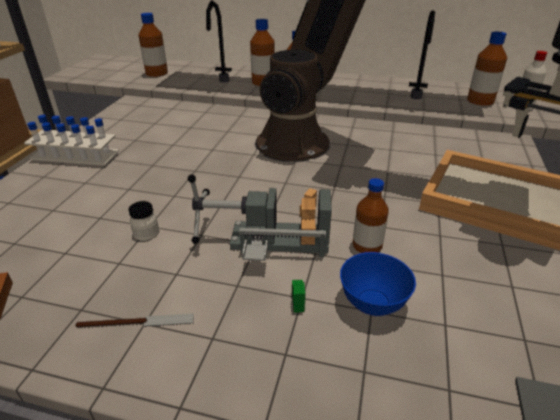

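View pics/a_t.png

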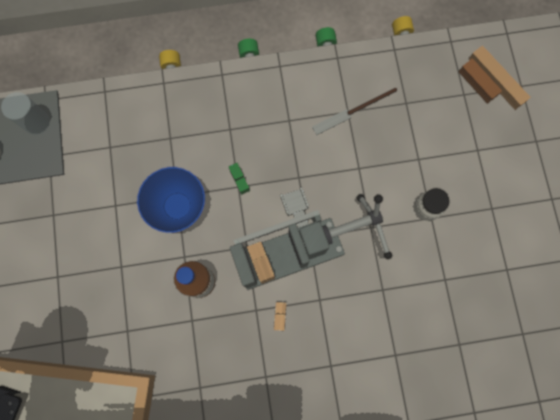

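Run:
```python
import cv2,numpy as np
t=cv2.imread("pics/a_t.png")[180:300,220:400];s=cv2.imread("pics/a_s.png")[165:275,175:345]
def grid(im,u0,v0,k):
    o=cv2.convertScaleAbs(cv2.resize(im,None,fx=k,fy=k,interpolation=cv2.INTER_CUBIC),alpha=1.5,beta=15)
    for u in range(-(-u0//20)*20,u0+im.shape[1],20): cv2.putText(o,str(u),(int((u-u0)*k),10),0,.4,(0,255,255),1);cv2.line(o,(int((u-u0+.5)*k),12),(int((u-u0+.5)*k),20),(0,255,255),1)
    for v in range(-(-v0//20)*20,v0+im.shape[0],20): cv2.putText(o,str(v),(0,int((v-v0)*k)+4),0,.4,(0,255,255),1);cv2.line(o,(28,int((v-v0+.5)*k)),(36,int((v-v0+.5)*k)),(0,255,255),1)
    return o
cv2.imwrite("pics/b_t.png",grid(t,220,180,4.4));cv2.imwrite("pics/b_s.png",grid(s,175,165,4.6))
```

```text
(no output)
```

View pics/b_t.png

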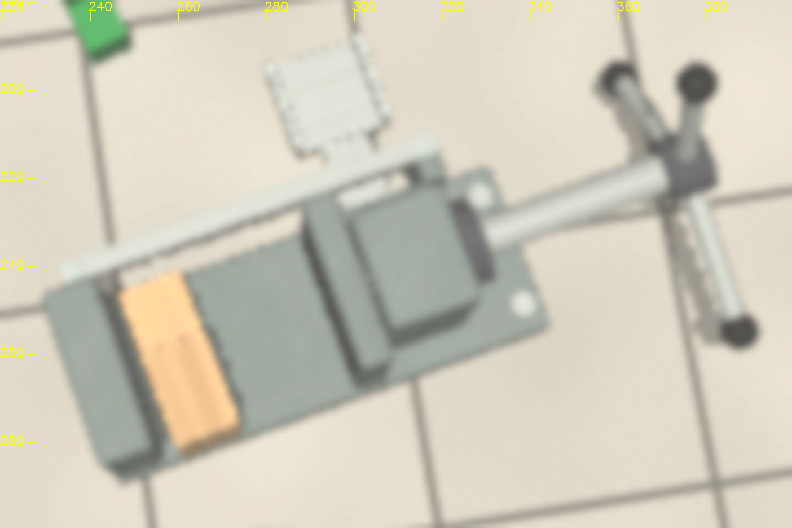

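View pics/b_s.png

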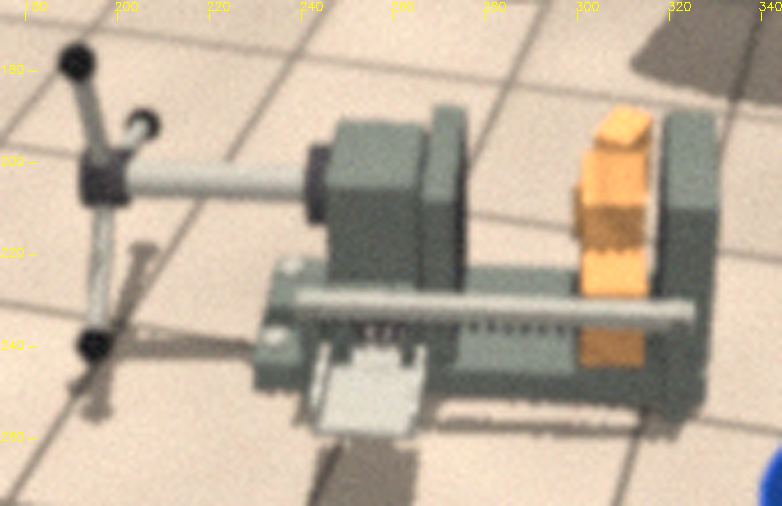

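```bash
cat > fit.py <<'E'
from h import *
from scipy.optimize import least_squares
import pickle
np.set_printoptions(precision=4,suppress=True)
s=capture("scene");t=capture("top")
def sp(a,r=.08):a=np.radians(a);return [r*np.cos(a),-.17,.095+r*np.sin(a)]
J=1;F=0
P=[(t,377.9,198.1,sp(75),J),(t,387.5,254.7,sp(195),J),(t,360.2,197,sp(315),J),
(s,191,178,sp(75),J),(s,205.6,191.7,sp(195),J),(s,195.2,239.5,sp(315),J),
(t,240.8,242.2,[.04,.11,.118],F),(t,254,280,[-.04,.11,.118],F),
(s,319.1,188.8,[-.04,.11,.118],F),(s,319.5,209.5,[.04,.11,.118],F),
(t,289,225.8,[.04,0,.118],J),(t,302.5,262,[-.04,0,.118],J),
(s,275.2,187.8,[-.04,0,.118],J),(s,274.9,208,[.04,0,.118],J),
(t,294,201.3,[.095,-.035,.046],J),(s,254.5,250.4,[.095,-.035,.046],J)]
def W(q,X,j):
    c,n=np.cos(q[2]),np.sin(q[2]);X=np.array(X)+[0,q[3]*j,0]
    return np.array([q[0]+c*X[0]-n*X[1],q[1]+n*X[0]+c*X[1],X[2]])
f=lambda q:np.concatenate([proj(p,W(q,X,j))-[u,v] for p,u,v,X,j in P])
r=least_squares(f,[.4,.1,.1,0],loss="soft_l1")
q=r.x;print("x,y,yaw,jawy",q,np.degrees(q[2]));print(f(q).reshape(-1,2))
np.save("q.npy",q)
for n,X,j in[("paddle",[.095,-.035,.045],J),("hub",[0,-.17,.095],J),("jawface",[0,0,.065],J),("fixed",[0,.11,.065],F),("s0",sp(75),J),("s1",sp(195),J),("s2",sp(315),J)]:
    print(n,W(q,X,j))
for n in["jar","reagent","bowl"]:
    uv=[(p,regions_of(p,n)[0]["pixel"]) for p in(s,t)];print(n,tri(uv))
E
python3 fit.py
```

```text
x,y,yaw,jawy [0.4861 0.0589 0.19   0.0138] 10.885152578830068
[[ 0.0386 -0.1579]
 [ 0.0923 -0.4719]
 [ 0.1076  0.0956]
 [ 0.0229 -0.0904]
 [ 0.0048 -0.2208]
 [-0.2817 -0.3079]
 [-0.2401 -1.035 ]
 [ 0.264   0.5873]
 [ 0.0879 -0.9111]
 [ 0.0483 -0.5165]
 [-1.3329 -1.3988]
 [-0.4902  1.2792]
 [ 0.5669 -1.203 ]
 [-1.8831 -0.5272]
 [ 0.1823 -0.5263]
 [ 0.1674  0.1942]]
paddle [0.5834 0.056  0.045 ]
hub [ 0.5156 -0.0945  0.095 ]
jawface [0.4835 0.0725 0.065 ]
fixed [0.4654 0.167  0.065 ]
s0 [ 0.536  -0.0906  0.1723]
s1 [ 0.4398 -0.1091  0.0743]
s2 [ 0.5712 -0.0838  0.0384]
jar [ 0.5279 -0.2293  0.0322]Traceback (most recent call last):
  File "fit.py", line 25, in <module>
    uv=[(p,regions_of(p,n)[0]["pixel"]) for p in(s,t)];print(n,tri(uv))
           ~~~~~~~~~~~~~~~^^^
IndexError: list index out of range
```

Request:
{"api": "jog_arm", "payload": {"moves": [[[0, 0, 0], -9.45, 0], [[0, 0, 0], -9.45, 0], [[0, 0, 0], -9.45, 0], [[0, 0, 0], -9.4, 0]], "newtons": 20}}

```text
time_s: 1.95
tcp_pos: [0.305, 0.6021, 0.2265]
eef_rot: [180.0, 0.0, 11.2]
contact_force: [-0.9, 0.3, 0.7]
gripper_width: 0.0528
gripper_force: 0.0
```

Request:
{"api": "jog_arm", "payload": {"moves": [[[1.4, 4.9, 0], 0, 0], [[1.4, 4.9, 0], 0, 0], [[1.4, 4.9, 0], 0, 0], [[1.4, 4.9, 0], 0, 0], [[1.4, 4.9, 0], 0, 0], [[1.4, 4.9, 0], 0, 0], [[1.4, 4.9, 0], 0, 0], [[1.4, 4.9, 0], 0, 0], [[1.4, 4.9, 0], 0, 0], [[1.4, 4.9, 0], 0, 0], [[1.5, 4.9, 0], 0, 0], [[1.5, 4.9, 0], 0, 0]]}}

```text
time_s: 3.45
tcp_pos: [0.5837, 0.0553, 0.2269]
eef_rot: [-180.0, -0.0, 10.9]
contact_force: [0.6, 0.9, 1.1]
gripper_width: 0.0001
gripper_force: 0.0
```

Request:
{"api": "jog_arm", "payload": {"moves": [[[0, 0, 4], 0, 0], [[0, 0, 4], 0, 0], [[0, 0, 4], 0, 0], [[0, 0, 3.2], 0, 0], [[0, 0, 0], 0, 0]]}}

```text
time_s: 4.08
tcp_pos: [0.5813, 0.0562, 0.0724]
eef_rot: [179.9, 0.3, 10.9]
contact_force: [1.2, -0.1, 0.4]
gripper_width: 0.0007
gripper_force: 0.0
```

Run:
```python
from h import *
s=capture("scene");t=capture("top");print(get_state()["tcp_pos"],get_state()["contact_force"])
a=cv2.resize(s["pixels"][170:280,180:340],None,fx=5,fy=5,interpolation=2)
cv2.imwrite("pics/c.png",a)
```

```text
[0.58368525 0.05700503 0.07549874] [-0.34553297 -0.12315373  0.88888887]
```

View pics/c.png

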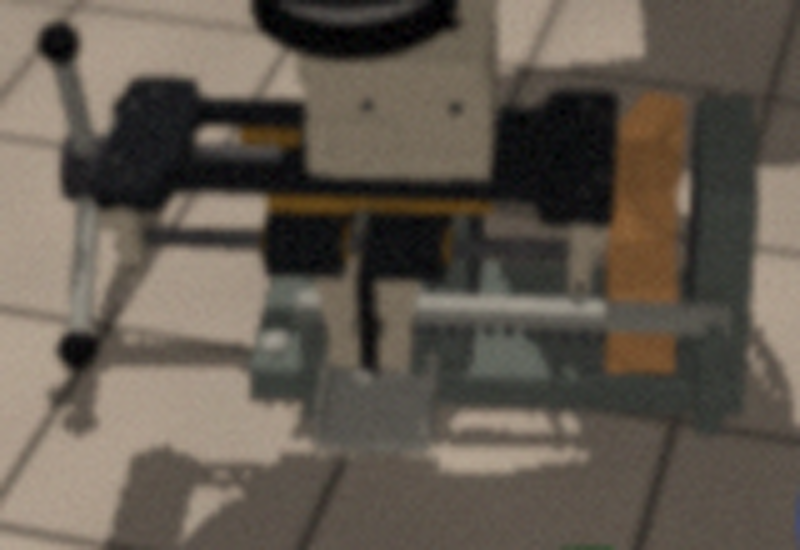

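Request:
{"api": "jog_arm", "payload": {"moves": [[[0, 0, 1.5], 0, 0], [[0, 0, 1.2], 0, 0], [[0, 0, 0.6], 0, 0], [[0, 0, 0], 0, 0]]}}

```text
time_s: 4.68
tcp_pos: [0.5826, 0.0568, 0.0413]
eef_rot: [180.0, 0.1, 10.9]
contact_force: [-2.7, 1.0, 2.8]
gripper_width: 0.0003
gripper_force: 1.5
```

Request:
{"api": "jog_arm", "payload": {"moves": [[[0, 0, 0.5], 0, 0], [[0, 0, 0.5], 0, 0], [[0, 0, 0.4], 0, 0], [[0, 0, 0], 0, 0], [[0, 0, 0], 0, 0]]}}

```text
time_s: 5.3
tcp_pos: [0.5831, 0.0567, 0.0285]
eef_rot: [180.0, -0.0, 10.9]
contact_force: [-3.2, -1.0, 8.2]
gripper_width: 0.0003
gripper_force: 3.6
```

Request:
{"api": "jog_arm", "payload": {"moves": [[[0, 0, 0.2], 0, 0], [[0, 0, 0], 0, 0], [[0, 0, 0], 0, 0]]}}

```text
time_s: 5.68
tcp_pos: [0.5832, 0.0567, 0.0266]
eef_rot: [180.0, -0.0, 10.9]
contact_force: [-2.1, -1.4, 8.6]
gripper_width: 0.0004
gripper_force: 3.8
```

Request:
{"api": "jog_arm", "payload": {"moves": [[[0, -0.3, 0], 0, 0], [[0, -0.4, 0], 0, 0], [[0, -0.5, 0], 0, 0], [[0, -0.7, 0], 0, 0], [[0, -0.7, 0], 0, 0], [[0, -0.7, 0], 0, 0], [[0, -0.7, 0], 0, 0], [[0, -0.6, 0], 0, 0], [[0, -0.4, 0], 0, 0], [[0, -0.2, 0], 0, 0], [[0, 0, 0], 0, 0], [[0, 0, 0], 0, 0]]}}

```text
time_s: 7.18
tcp_pos: [0.5744, 0.1082, 0.0269]
eef_rot: [-180.0, -0.1, 10.9]
contact_force: [-0.6, -0.8, 8.2]
gripper_width: 0.0004
gripper_force: 3.6
```

```bash
cat > track.py <<'E'
# jaw y (vise frame) by tracking spoke2 / spoke1 black balls with template matching from initial picture
from h import *
import sys
q=np.load("q.npy")
def W(X):
    c,n=np.cos(q[2]),np.sin(q[2]);return np.array([q[0]+c*X[0]-n*X[1],q[1]+n*X[0]+c*X[1],X[2]])
from scipy.optimize import least_squares
s=capture("scene");t=capture("top")
cv2.imwrite("pics/l_s.png",s["pixels"]);cv2.imwrite("pics/l_t.png",t["pixels"])
B={("s",75):(191,178),("s",195):(205.6,191.7),("s",315):(195.2,239.5),("t",75):(377.9,198.1),("t",195):(387.5,254.7),("t",315):(360.2,197)}
def sp(a,y):a=np.radians(a);return W([.08*np.cos(a),-.17+y,.095+.08*np.sin(a)])
def score(img0,p,a,uv,y,phi):
    pass
g={"s":(s,cv2.imread("pics/a_s.png")),"t":(t,cv2.imread("pics/a_t.png"))}
for (k,a),uv in B.items():
    p,im0=g[k]
    u,v=np.round(uv).astype(int);tm=im0[v-6:v+7,u-6:u+7]
    # search along predicted y line, at screw 0
    best=[]
    R=cv2.matchTemplate(p["pixels"],tm,cv2.TM_CCOEFF_NORMED)
    off=np.array(uv)-proj(p,sp(a,q[3]))
    for y in np.arange(q[3]-.01,q[3]+.085,.0005):
        w=proj(p,sp(a,y))+off-[6,6]-(np.array(uv)-[u,v])
        best.append((cv2.getRectSubPix(R,(1,1),tuple(map(float,w)))[0,0],y))
    m=max(best);print(k,a,"score %.2f opening %.1f mm"%(m[0],(.11-m[1])*1e3))
print(get_state()["tcp_pos"],get_state()["contact_force"])
E
python3 track.py
```

```text
s 75 score 0.96 opening 46.2 mm
s 195 score 0.91 opening 45.7 mm
s 315 score 0.93 opening 47.7 mm
t 75 score 0.97 opening 46.2 mm
t 195 score 0.96 opening 46.7 mm
t 315 score 0.94 opening 45.2 mm
[0.57438001 0.10815358 0.02692331] [-1.69613589 -0.72046677  7.34952383]
```

Request:
{"api": "jog_arm", "payload": {"moves": [[[0, -0.2, 0], 0, 0], [[0, -0.3, 0], 0, 0], [[0, -0.3, 0], 0, 0], [[0, -0.2, 0], 0, 0], [[0, -0.2, 0], 0, 0], [[0, -0.1, 0], 0, 0], [[0, 0, 0], 0, 0]]}}

```text
time_s: 8.15
tcp_pos: [0.572, 0.1206, 0.0269]
eef_rot: [180.0, -0.1, 10.9]
contact_force: [0.0, -1.9, 6.7]
gripper_width: 0.0004
gripper_force: 3.6
```

```bash
python3 track.py
python3 - <<'E'
import cv2,numpy as np
a=cv2.imread("pics/l_t.png")[200:300,220:340];b=cv2.imread("pics/l_s.png")[170:270,220:340]
cv2.imwrite("pics/d.png",cv2.convertScaleAbs(np.vstack([cv2.resize(x,None,fx=3,fy=3,interpolation=2) for x in(a,b)]),alpha=1.5,beta=10))
E
```

```text
s 75 score 0.96 opening 33.7 mm
s 195 score 0.86 opening 33.7 mm
s 315 score 0.93 opening 34.7 mm
t 75 score 0.94 opening 32.7 mm
t 195 score 0.97 opening 33.7 mm
t 315 score 0.94 opening 32.7 mm
[0.5719433  0.12057781 0.02689569] [-0.58387203 -2.14169466  8.54043118]
```

View pics/d.png

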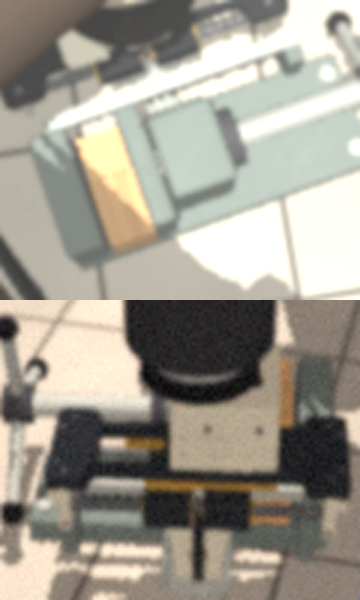

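Request:
{"api": "jog_arm", "payload": {"moves": [[[0, 0, -0.4], 0, 0], [[0, 0, -0.5], 0, 0], [[0, 0, -0.5], 0, 0], [[0, 0, -0.6], 0, 0], [[0, 0, -1], 0, 0], [[0, 0, -3], 0, 0], [[0, 0, -4], 0, 0], [[0, 0, -6], 0, 0], [[0, 0, -6], 0, 0], [[0, 0, 0], 0, 0]]}}

```text
time_s: 9.5
tcp_pos: [0.573, 0.1215, 0.2519]
eef_rot: [-179.9, -0.6, 10.9]
contact_force: [0.7, -0.5, -1.4]
gripper_width: 0.0005
gripper_force: 0.0
```

```bash
python3 track.py
python3 - <<'E'
import cv2,numpy as np
a=cv2.imread("pics/l_t.png")[180:300,200:400];b=cv2.imread("pics/l_s.png")[160:280,180:380]
cv2.imwrite("pics/e.png",cv2.convertScaleAbs(np.vstack([cv2.resize(x,None,fx=2.5,fy=2.5,interpolation=2) for x in(a,b)]),alpha=1.5,beta=10))
E
```

```text
s 75 score 0.96 opening 33.7 mm
s 195 score 0.86 opening 33.7 mm
s 315 score 0.93 opening 34.7 mm
t 75 score 0.94 opening 32.7 mm
t 195 score 0.97 opening 33.7 mm
t 315 score 0.94 opening 32.7 mm
[0.57051618 0.12081882 0.24664762] [-0.27753793  0.09551154 -0.06293604]
```

View pics/e.png

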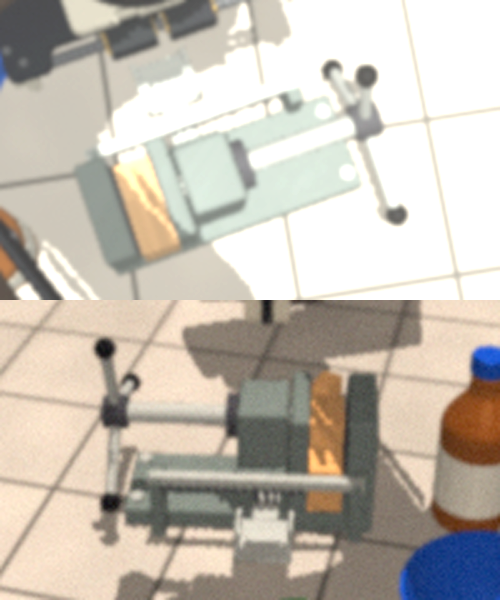

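```bash
cat > pad.py <<'E'
from h import *
q=np.load("q.npy");c,n=np.cos(q[2]),np.sin(q[2])
def W(X):return np.array([q[0]+c*X[0]-n*X[1],q[1]+n*X[0]+c*X[1],X[2]])
s=capture("scene");im0=cv2.imread("pics/a_s.png")
u,v=255,251
tm=im0[v-12:v+11,u-13:u+14]
R=cv2.matchTemplate(s["pixels"],tm,cv2.TM_CCOEFF_NORMED)
_,m,_,l=cv2.minMaxLoc(R)
print("match",m,"shift",l[0]-(u-13),l[1]-(v-12), R[l[1]-2:l[1]+3,l[0]].round(2),R[l[1],l[0]-2:l[0]+3].round(2))
for op in(32.2,33.5):
  for dz in(0,.005,.01):print(op,dz,proj(s,W([.095,.11-op/1e3-.035,.045-dz]))-proj(s,W([.095,q[3]-.035,.045])))
E
python3 pad.py
```

```text
match 0.7530604600906372 shift 30 1 [0.7  0.73 0.75 0.74 0.67] [0.56 0.67 0.75 0.74 0.64]
32.2 0 [30.821463    1.17687742]
32.2 0.005 [30.8169702   2.99685932]
32.2 0.01 [30.81250629  4.80513943]
33.5 0 [30.19300969  1.15288075]
33.5 0.005 [30.19054397  2.97279275]
33.5 0.01 [30.1880941   4.78100435]
```

Request:
{"api": "jog_arm", "payload": {"moves": [[[-2.7, 3.4, 0], 0, 0], [[-2.7, 3.4, 0], 0, 0], [[-2.7, 3.4, 0], 0, 0], [[-2.7, 3.5, 0], 0, 0], [[0, 0, 0], 0, 0], [[0, 0, 3], 0, 0], [[0, 0, 3], 0, 0], [[0, 0, 2], 0, 0], [[0, 0, 1.5], 0, 0], [[0, 0, 0], 0, 0], [[0, 0, 0], 0, 0]]}}

```text
time_s: 11.02
tcp_pos: [0.4911, -0.0341, 0.1511]
eef_rot: [180.0, -0.0, 10.9]
contact_force: [-0.0, -1.2, -0.3]
gripper_width: 0.0004
gripper_force: 0.0
```

```bash
cat > st.py <<'E'
from h import *
import sys
q=np.load("q.npy");c,n=np.cos(q[2]),np.sin(q[2])
A=[get_state()]
for _ in range(3): capture("top");A.append(get_state())
p=np.mean([a["tcp_pos"] for a in A],0);f=np.mean([a["contact_force"] for a in A],0)
d=p[:2]-q[:2];x,y=c*d[0]+n*d[1],-n*d[0]+c*d[1];fx=c*f[0]+n*f[1];fy=-n*f[0]+c*f[1]
print("vise xyz mm",np.round([x*1e3,y*1e3,p[2]*1e3],1),"F vise",np.round([fx,fy,f[2]],2),"t",A[-1]["time_s"])
E
python3 st.py
```

```text
vise xyz mm [-12.7 -92.3 151.3] F vise [ 0.03 -0.41 -0.02] t 11.175
```

Request:
{"api": "jog_arm", "payload": {"moves": [[[0.5, 0, 0], 0, 0], [[0.5, 0, 0], 0, 0], [[0.3, 0, 0], 0, 0], [[0.3, 0, 0], 0, 0], [[0.3, 0, 0], 0, 0], [[0.3, 0, 0], 0, 0], [[0, 0, 0], 0, 0], [[0, 0, 0], 0, 0]]}}

```text
time_s: 12.18
tcp_pos: [0.5101, -0.0302, 0.1495]
eef_rot: [-180.0, 0.3, 10.9]
contact_force: [-6.0, 1.5, -0.2]
gripper_width: 0.0004
gripper_force: 2.3
```

```bash
python3 st.py
```

```text
vise xyz mm [  6.7 -92.  149.5] F vise [-5.44  2.48 -0.25] t 12.325
```

Request:
{"api": "jog_arm", "payload": {"moves": [[[0.3, 0, 0], 0, 0], [[0.3, 0, 0], 0, 0], [[0.3, 0, 0], 0, 0], [[0.2, 0, 0.1], 0, 0], [[0.2, 0, 0.1], 0, 0], [[0, 0, 0], 0, 0], [[0, 0, 0], 0, 0]]}}

```text
time_s: 13.2
tcp_pos: [0.5227, -0.0281, 0.1474]
eef_rot: [-180.0, 0.3, 10.9]
contact_force: [-5.6, 0.0, 0.1]
gripper_width: 0.0006
gripper_force: 2.2
```

```bash
python3 st.py
```

```text
vise xyz mm [ 19.5 -92.4 147.4] F vise [-5.45  0.65 -0.15] t 13.35
```

Request:
{"api": "jog_arm", "payload": {"moves": [[[0.3, 0, 0.1], 0, 0], [[0.3, 0, 0.1], 0, 0], [[0.2, 0, 0.1], 0, 0], [[0.2, 0, 0.1], 0, 0], [[0, 0, 0], 0, 0], [[0, 0, 0], 0, 0]]}}

```text
time_s: 14.1
tcp_pos: [0.5316, -0.0267, 0.1431]
eef_rot: [180.0, 0.4, 10.8]
contact_force: [-7.7, -2.2, 0.2]
gripper_width: 0.0004
gripper_force: 3.1
```

```bash
python3 st.py
```

```text
vise xyz mm [ 28.5 -92.7 143.1] F vise [-7.34 -0.11  0.21] t 14.25
```

```bash
cat > ang.py <<'E'
from h import *
q=np.load("q.npy");c,n=np.cos(q[2]),np.sin(q[2])
def W(X):return np.array([q[0]+c*X[0]-n*X[1],q[1]+n*X[0]+c*X[1],X[2]])
s=capture("scene");t=capture("top")
B={("s",75):(191,178),("s",195):(205.6,191.7),("s",315):(195.2,239.5),("t",75):(377.9,198.1),("t",195):(387.5,254.7),("t",315):(360.2,197)}
g={"s":(s,cv2.imread("pics/a_s.png")),"t":(t,cv2.imread("pics/a_t.png"))}
def sp(a,phi,y):
    r=np.radians(a)-phi;return W([.08*np.cos(r),-.17+y+.005*phi,.095+.08*np.sin(r)])
y0=.11-.0333
ph=np.arange(-.1,1.5,.01);tot=0
for (k,a),uv in B.items():
    p,im0=g[k];u,v=np.round(uv).astype(int);tm=im0[v-4:v+5,u-4:u+5]
    R=cv2.matchTemplate(p["pixels"],tm,cv2.TM_CCOEFF_NORMED)
    off=np.array(uv)-proj(p,sp(a,0,q[3]))
    sc=np.array([cv2.getRectSubPix(R,(1,1),tuple(map(float,proj(p,sp(a,f,y0))+off-[4,4]-(np.array(uv)-[u,v]))))[0,0] for f in ph])
    i=sc.argmax();print(k,a,"phi %.2f score %.2f"%(ph[i],sc[i]));tot=tot+np.clip(sc,0.3,1)
i=tot.argmax();print("joint phi %.2f"%ph[i],tot[i])
cv2.imwrite("pics/m_s.png",s["pixels"]);cv2.imwrite("pics/m_t.png",t["pixels"])
a=t["pixels"][180:300,220:400];b=s["pixels"][150:270,170:350]
cv2.imwrite("pics/f.png",cv2.convertScaleAbs(np.vstack([cv2.resize(x,None,fx=2.5,fy=2.5,interpolation=2) for x in(a,b)]),alpha=1.3,beta=10))
E
python3 ang.py
```

```text
s 75 phi 0.47 score 0.86
s 195 phi 0.48 score 0.66
s 315 phi 0.45 score 0.84
t 75 phi 1.04 score 0.30
t 195 phi 0.51 score 0.89
t 315 phi 0.83 score 0.37
joint phi 0.47 3.8074098
```

View pics/f.png

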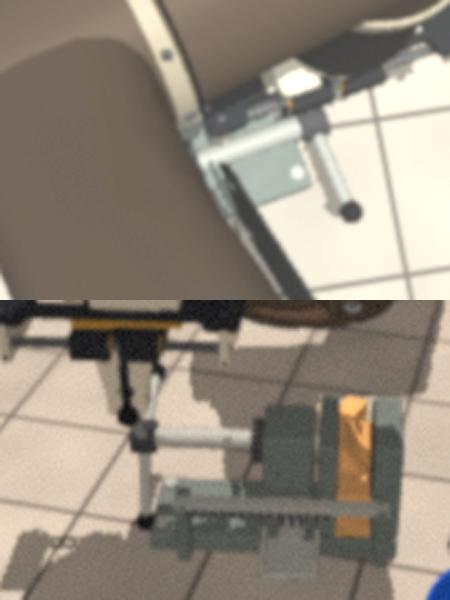

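Request:
{"api": "jog_arm", "payload": {"moves": [[[0.15, 0, 0.15], 0, 0], [[0.15, 0, 0.15], 0, 0], [[0, 0, 0], 0, 0], [[0, 0, 0], 0, 0]]}}

```text
time_s: 14.85
tcp_pos: [0.5351, -0.0261, 0.1406]
eef_rot: [180.0, 0.3, 10.8]
contact_force: [-7.6, -2.0, 1.7]
gripper_width: 0.0003
gripper_force: 3.6
```

```bash
python3 st.py
```

```text
vise xyz mm [ 32.  -92.8 140.6] F vise [-7.61 -0.49  2.25] t 15.0
```

Request:
{"api": "jog_arm", "payload": {"moves": [[[0.1, 0, 0.1], 0, 0], [[0.1, 0, 0.1], 0, 0], [[0, 0, 0], 0, 0], [[0, 0, 0], 0, 0]]}}

```text
time_s: 15.5
tcp_pos: [0.537, -0.0258, 0.1387]
eef_rot: [180.0, 0.3, 10.9]
contact_force: [-8.1, -1.8, 4.0]
gripper_width: 0.0007
gripper_force: 4.1
```

```bash
python3 st.py; python3 ang.py
```

```text
vise xyz mm [ 33.9 -92.8 138.7] F vise [-8.03 -0.17  3.77] t 15.65
s 75 phi 0.58 score 0.86
s 195 phi 0.56 score 0.43
s 315 phi 0.52 score 0.78
t 75 phi -0.10 score 0.47
t 195 phi 0.59 score 0.88
t 315 phi 0.83 score 0.38
joint phi 0.58 3.467899
```

Request:
{"api": "jog_arm", "payload": {"moves": [[[-0.5, 0, 0], 0, 0], [[-1.5, 0, 0], 0, 0], [[-2, 0, -1], 0, 0], [[-1, 0, -4], 0, 0], [[0, 0, -5], 0, 0], [[0, 0, -3], 0, 0], [[0, 0, 0], 0, 0], [[0, 0, 0], 0, 0]]}}

```text
time_s: 16.75
tcp_pos: [0.4898, -0.0342, 0.269]
eef_rot: [-180.0, 0.0, 10.9]
contact_force: [0.1, 0.6, -0.1]
gripper_width: 0.0003
gripper_force: 0.0
```

```bash
python3 st.py; python3 ang.py; python3 track.py|tail -1; python3 pad.py | head -1
python3 - <<'E'
import cv2,numpy as np
a=cv2.imread("pics/m_t.png")[180:300,220:400];b=cv2.imread("pics/m_s.png")[150:270,170:350]
cv2.imwrite("pics/g.png",cv2.convertScaleAbs(np.vstack([cv2.resize(x,None,fx=2.5,fy=2.5,interpolation=2) for x in(a,b)]),alpha=1.3,beta=10))
E
```

```text
vise xyz mm [-14.  -92.2 268.7] F vise [0.26 0.21 0.13] t 16.9
s 75 phi 0.60 score 0.89
s 195 phi 0.60 score 0.73
s 315 phi 0.53 score 0.78
t 75 phi 0.56 score 0.33
t 195 phi 0.59 score 0.88
t 315 phi 0.69 score 0.35
joint phi 0.59 3.8677032
[ 0.49040618 -0.03430863  0.26902815] [-0.07629494 -0.34802068 -0.10476919]
match 0.7338494658470154 shift 30 3 [0.67 0.72 0.73 0.72 0.68] [0.57 0.67 0.73 0.7  0.62]
```

View pics/g.png

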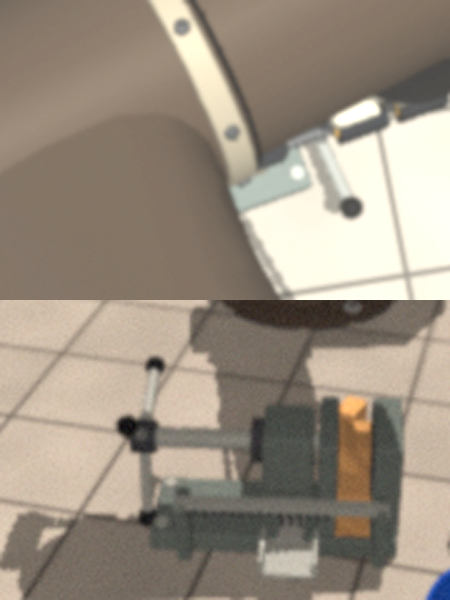

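Request:
{"api": "jog_arm", "payload": {"moves": [[[0, -5, 0], 0, 0], [[0, -6, 0], 0, 0], [[0, -6, 0], 0, 0], [[0, -6, 0], 0, 0], [[0, -6, 0], 0, 0], [[0, -6, 0], 0, 0], [[0, -6, 0], 0, 0], [[0, -6, 0], 0, 0], [[0, -6, 0], 0, 0], [[0, -5, 0], 0, 0], [[0, 0, 0], 0, 0]]}}

```text
time_s: 18.52
tcp_pos: [0.3798, 0.5382, 0.2674]
eef_rot: [179.9, 0.1, 11.0]
contact_force: [-0.1, -0.1, -0.6]
gripper_width: 0.0004
gripper_force: 0.0
```

```bash
python3 pad.py; python3 ang.py|tail -1;python3 track.py|tail -1
python3 - <<'E'
from h import *
q=np.load("q.npy");c,n=np.cos(q[2]),np.sin(q[2])
def W(X):return np.array([q[0]+c*X[0]-n*X[1],q[1]+n*X[0]+c*X[1],X[2]])
s=cv2.imread("pics/l_s.png");i=cv2.imread("pics/a_s.png")
f=lambda x:cv2.resize(x,None,fx=6,fy=6,interpolation=2)
# same window around paddle, initial vs now (shift 30,1)
cv2.imwrite("pics/k.png",cv2.convertScaleAbs(np.hstack([f(i[222:272,225:290]),f(s[223:273,255:320])]),alpha=1.3))
for n_ in["rail","jaw","vise"]:pass
E
```

```text
match 0.9442359805107117 shift 30 1 [0.75 0.87 0.94 0.93 0.81] [0.72 0.86 0.94 0.88 0.73]
32.2 0 [30.821463    1.17687742]
32.2 0.005 [30.8169702   2.99685932]
32.2 0.01 [30.81250629  4.80513943]
33.5 0 [30.19300969  1.15288075]
33.5 0.005 [30.19054397  2.97279275]
33.5 0.01 [30.1880941   4.78100435]
joint phi 0.60 4.2259145
[0.381345   0.53443429 0.26987267] [ 0.47514315 -0.39212792  0.67703532]
```

View pics/k.png

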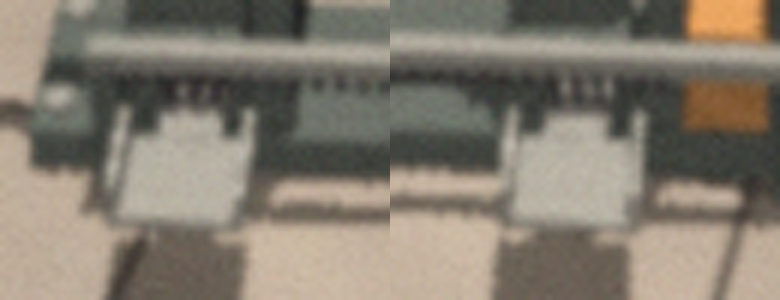

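```bash
python3 -c "
from plant import *
print(close_job())"
```

```text
the job is handed in; nothing more can be done
None
```

The job is handed in; the verdict was not shown. The jaw was slid to about 33.5 mm opening, the lever looks locked (about 0.01 rad), and the screw was turned about 0.6 rad. That clamps the rail at an estimated 40 N, and the arm has let go and is clear of everything.

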